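Roll the sanding block to its red face and set it against the bench stop

ROBOT

A 6-joint arm with a two-finger parallel gripper is mounted at the origin on the work surface. World frame = base frame: x ahead of the robot, y to its left, z up, the work surface at z = 0. Lengths are in m, angles in rad, forces in N, time in s.
With the tool pointing down it reaches from about 0.225 to 0.875 m from the base axis. Payload 3.4 kg.
Tool frame: the origin (TCP) lies midway between the tips of the shut fingers; the grasp point (between the pads) lies 19 mm behind it (manip.grip_point_offset is the distance from the TCP to the grasp point, in m); z points along the fingers, y is the line along which they close (so a half turn about z gives the same grasp; the last joint's range is limited). The gripper opens to 85 mm and grips with 20 to 120 N. Pads are 22 mm wide; open, the fingers measure 114 mm over their backs; the gripper's body (76 mm by 85 mm) begins 54 mm behind the grasp point. The pads swing forward as they close: fully open they stand 13 mm farther back than shut.
Start: joints at [1.213, 0.276, 1.505, -0, 1.361, -0.121], TCP at [0.135, 0.559, 0.231] pointing down, gripper open.
Joint ranges: [-2.89, 2.89], [-0.75, 2.08], [0.22, 2.7], [-1.18, 4.32], [0.11, 2.71], [-2.7, 2.7]. Speed limits (rad/s): [2.57, 2.57, 3.14, 3.14, 3.14, 3.14].

INTERFACE

Orientations are given as a unit quaternion [w, x, y, z].
In Python, from rig import manip gives the robot as it stands.
- The arm moves only by the shell command python3 -m handwheel 'ROWS' [FORCE]. ROWS is JSON, a list of rows, each an object with "translation": the shift along the tool's x, y, z in m, a list of three; "angular": the turn, a rotation vector about the tool's x, y, z in degrees, a list of three; "hand": the closure, from 0 (fully open) to 1 (shut). A call has 1 to 10 rows; each row shifts and turns the commanded pose from where the row before left it, along the tool's axes as they then stand; what a row does not reach is not made up. A row lasts 1/12 s, in which the tool goes at most 41.7 mm and 7.16 degrees, less where a joint would pass 70% of its speed; a pose out of reach is approached as far as the arm can. A call with a gripper value outside its range is refused whole. The fingers move at their own pace and stop on an object; FORCE is the grip in N (left out, the last holds). Time passes only in rows, so rows that do not move let the fingers close. It gives the time, the measured TCP pose, the force, the opening and the grip force at its end, in the units of the state.
- manip.get_state(): the state, without advancing time (a new reading comes with each control period).
- manip.get_image(name): name is "side" or "top" or "wrist"; returns the picture (420x560x3 uint8, red, green, blue); there is no depth.
- manip.camera_info(name): a dict with "camera_matrix" (3x3 intrinsics, pixels), "eye" and "orientation" of the camera in the world; the wrist camera has in their place "tool_from_camera" (4x4, takes a point from camera to tool coordinates, whose origin is the TCP and whose axes are the flange's). Camera axes: x right, y down, z forward; pixel columns grow to the right and rows downward; lengths in m; the calibration is good to about 2 mm. A picture is of the moment at which its call begins: read the wrist's pose just before it. camera_info takes no time and is no camera call.
- manip.sign_off(): hands the job in; it is judged then, once.
The state is a dict: "clock": time; "qpos": joint angles; "qd": joint speeds; "effort": joint torques, N m; "position": TCP position; "ee_rot": TCP orientation; "contact_force": force on the tool from outside, world axes, zero at the start; "moment": the same for the moment, N m; "width": finger opening in m; "gripper_force": force on a finger pad.
Only numpy, scipy, OpenCV 4.12 (cv2) and the standard library are available. Lean on these libraries where they do the work, as an engineer would, in place of code of your own. Each camera call takes 0.05 s, during which the arm holds its last target. There are 200 camera calls.

TASK

The four-sided sanding block on the jeweller's bench lies with its red face down. Roll it over on the bench, one face at a time, letting it come to rest on each face and never picking it up, until the red face is on top; then push it along the bench until one long side lies flush along the aluminium bench stop, red face still up. Do not disturb the file, the pot, the jar or the steel block, and let go at the end.

Things in the scene. Friction and masses are not known exactly. Their poses are not given: they have to be found in the camera images.
- sanding_block: Loose square wooden prism, 150 mm long (own x), section 46 x 46 mm, 0.18-0.35 kg; origin at its centre. Long faces: black +z, red -z, blue +y, yellow -y; same colours as tabs on the ends. Starts black up, length within 0.25 rad of world x, between stop and peg. Emery grips the bench: a rising push high on one side, along the arc about the far lower edge, rolls it; past 45 degrees it falls over itself.
- red_face (a point): Centre of the block's red face, 23 mm from the block's centre; underneath at the start, to be on top at the end. Two quarter turns either way bring it up; each shifts the block about 46 mm, and there is room for both before the stop. Own axes as the block's. A level push low on the block's side slides it flat along the bench.
- bench_stop: Aluminium bench stop, a straight bar fixed to the bench, 260 mm long (own x, within 0.12 rad of world x), 30 mm wide (own y), 22 mm high, with three dark screw heads. Origin at the centre of its underside; long sides 15 mm either side in own y: the block's centre is 38 mm off in own y when flush. On the left (+y) or right (-y) of the block.
- bench_peg: Bench peg, a fixed flat wooden plank piece 150 x 70 mm (own x, y), 24 mm high; origin at the centre of its underside. It stands on the other side of the sanding block from the stop.
- file: Loose hand file 290 mm long lying at the far side of the work, dark steel blade and wooden handle, 26 mm high; origin under its middle, own x towards the blade's tip. Not to be disturbed.
- brush_pot: Loose dark steel pot, 80 mm across, 100 mm high, origin under its centre. Not to be disturbed.
- flux_jar: Loose jar, 64 mm across, 70 mm high, origin under its centre. Not to be disturbed.
- steel_bench_block: Loose steel plate 75 x 75 x 22 mm, origin under its centre. Not to be disturbed.

How it is judged:
By the outcome, as a careful person would: the job done as asked, in the order asked, and still so for the second after the job is handed in, with the robot touching nothing.
It also fails if it takes over 54 s, if anything falls off the work surface, if the arm or the gripper's body presses on something with over 40 N, if the wrist force passes 120 N, or if a joint passes its speed limit or range.

## Working session

There is one attempt and no reset: what is moved stays moved. The work goes in short steps, Python scripts to look and compute and a shell command to move; the robot and the scene stay as the last step left them, time stands still between calls to the robot, and variables do not carry over. Pictures are saved under pics/ and viewed, at most 10 in all, crops included, and the job is handed in when it is done.

```bash
ls; mkdir -p pics; python3 - <<'E'
from rig import manip
import cv2,numpy as np
for n in("top","side"):
    cv2.imwrite(f"pics/{n}0.png",cv2.resize(manip.get_image(n)[:,:,::-1],(784,588),interpolation=cv2.INTER_CUBIC))
    print(n,manip.camera_info(n))
print(manip.camera_info("wrist"))
print(manip.get_state())
E
```

```text
pics
top {'camera_matrix': array([[439.71757699,   0.        , 272.47127391],
       [  0.        , 439.71757699, 210.22397618],
       [  0.        ,   0.        ,   1.        ]]), 'eye': array([ 0.52049054, -0.06798692,  1.08196846]), 'orientation': array([ 0.03533254, -0.69698584,  0.71488771, -0.04356503])}
side {'camera_matrix': array([[393.65361158,   0.        , 280.46791606],
       [  0.        , 393.65361158, 210.22571203],
       [  0.        ,   0.        ,   1.        ]]), 'eye': array([ 0.37928584, -0.5463542 ,  0.67475612]), 'orientation': array([-0.3416899 ,  0.90623666, -0.23028914,  0.09460465])}
{'camera_matrix': array([[303.80653533,   0.        , 276.68826688],
       [  0.        , 303.80653533, 210.6131615 ],
       [  0.        ,   0.        ,   1.        ]]), 'tool_from_camera': array([[ 6.28115514e-04, -9.51903093e-01, -3.06398608e-01,
         7.86642949e-02],
       [ 9.99999784e-01,  5.38972772e-04,  3.75541948e-04,
        -1.60193843e-03],
       [-1.92339035e-04, -3.06398777e-01,  9.51903226e-01,
        -1.42867911e-01],
       [ 0.00000000e+00,  0.00000000e+00,  0.00000000e+00,
         1.00000000e+00]])}
{'clock': 0.1, 'qpos': array([ 1.21299333e+00,  2.76563648e-01,  1.50603360e+00,  3.73478717e-05,
        1.36073675e+00, -1.20989650e-01]), 'qd': array([ 0.00110476, -0.00086357, -0.00417104,  0.00292862, -0.00074283,
       -0.00029112]), 'effort': array([ 2.08983110e-03, -4.17703307e+01, -2.46403348e+01,  1.25892188e-04,
        5.82224675e-03, -8.10280056e-06]), 'position': array([0.1347111 , 0.55849041, 0.23049726]), 'ee_rot': array([-2.24189715e-04,  1.18134025e-01,  9.92997278e-01, -8.41511670e-04]), 'contact_force': array([-0.18553172, -0.35952601,  0.31317827]), 'moment': array([ 0.01766724,  0.01265836, -0.02297319]), 'gripper_force': 0.0, 'width': 0.08538237836578139}
```

View pics/top0.png

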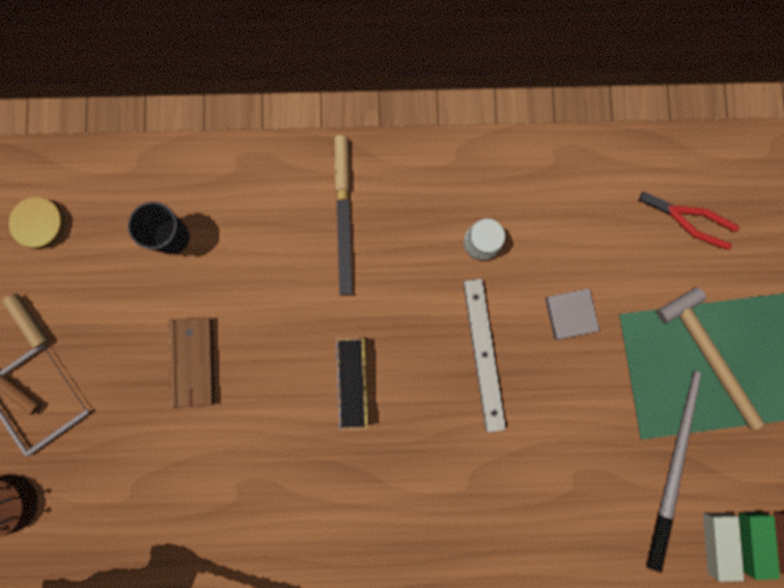

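View pics/side0.png

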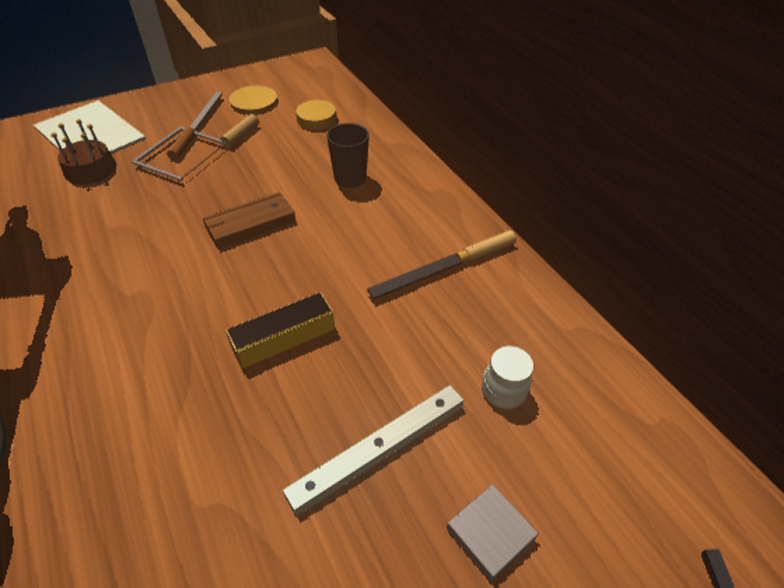

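Top view shows the black face at about (338–367, 339–428), yellow on the right (−y). The stop is to the right, with corners at about (464,281), (482,279), (505,430), (487,432). The peg is on the left at (172–212, 318–407), and the file's tip is at (346,295). I'll enlarge a crop to get better corners.

```bash
cat > h.py <<'E'
import numpy as np,cv2
from scipy.spatial.transform import Rotation as R
from rig import manip
def ray(n,uv,z):
    c=manip.camera_info(n);q=c["orientation"]
    d=R.from_quat(np.r_[q[1:],q[0]]).apply(np.linalg.inv(c["camera_matrix"])@[uv[0],uv[1],1.])
    e=c["eye"];return e+d*(z-e[2])/d[2]
def proj(n,p):
    c=manip.camera_info(n);q=c["orientation"]
    d=R.from_quat(np.r_[q[1:],q[0]]).inv().apply(np.asarray(p)-c["eye"])
    v=c["camera_matrix"]@d;return v[:2]/v[2]
E
python3 - <<'E'
from h import *
im=cv2.imread("pics/top0.png")
im=manip.get_image("top")[:,:,::-1]
# crop cols 230-370, rows 195-315
cv2.imwrite("pics/crop1.png",cv2.resize(im[195:315,230:370],None,fx=5,fy=5,interpolation=cv2.INTER_CUBIC))
for nm,uv,z in [("blk",(338,339),.046),("blk",(364,339),.046),("blk",(367,427),.046),("blk",(340,428),.046),
 ("stop",(464,281),.022),("stop",(482,279),.022),("stop",(505,430),.022),("stop",(487,432),.022),
 ("file tip",(346,295),.01),("jar",(486,250),0.),("peg",(210,318),.024),("peg",(212,405),.024)]:
    print(nm,ray("top",np.array(uv)/1.4,z).round(4))
E
```

```text
blk [ 0.5628 -0.0067  0.046 ]
blk [ 0.5617 -0.0503  0.046 ]
blk [ 0.4164 -0.052   0.046 ]
blk [ 0.416  -0.0073  0.046 ]
stop [ 0.6589 -0.226   0.022 ]
stop [ 0.6616 -0.2575  0.022 ]
stop [ 0.4027 -0.2852  0.022 ]
stop [ 0.4002 -0.2545  0.022 ]
file tip [ 0.6408 -0.0199  0.01  ]
jar [ 0.7166 -0.2709  0.    ]
peg [0.6053 0.2135 0.024 ]
peg [0.4578 0.2094 0.024 ]
```

View pics/crop1.png

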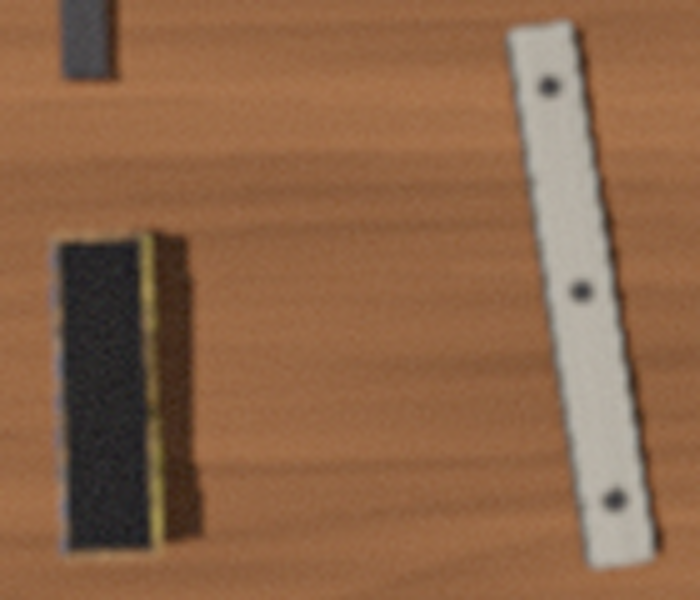

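Block centre is about (0.489, −0.029) with yaw about 0.01. The stop's near face is at y≈−0.245 there, with yaw about 0.108. I'll use the open hand with the finger line along the block as a two-point pusher, rolling toward −y.

```bash
python3 -m handwheel '[{"translation":[0,0,0],"angular":[0,0,7],"hand":0},{"translation":[0,0,0],"angular":[0,0,7],"hand":0},{"translation":[0,0,0],"angular":[0,0,7],"hand":0},{"translation":[0,0,0],"angular":[0,0,7],"hand":0},{"translation":[0,0,0],"angular":[0,0,7],"hand":0},{"translation":[0,0,0],"angular":[0,0,7],"hand":0},{"translation":[0,0,0],"angular":[0,0,7],"hand":0},{"translation":[0,0,0],"angular":[0,0,7],"hand":0},{"translation":[0,0,0],"angular":[0,0,7],"hand":0},{"translation":[0,0,0],"angular":[0,0,7],"hand":0}]' 20
python3 -m handwheel '[{"translation":[0,0,0],"angular":[0,0,5.9],"hand":0},{"translation":[-0.03,0.022,0],"angular":[0,0,0],"hand":0},{"translation":[-0.034,0.024,0],"angular":[0,0,0],"hand":0},{"translation":[-0.034,0.024,0],"angular":[0,0,0],"hand":0},{"translation":[-0.034,0.024,0],"angular":[0,0,0],"hand":0},{"translation":[-0.034,0.024,0],"angular":[0,0,0],"hand":0},{"translation":[-0.034,0.024,0],"angular":[0,0,0],"hand":0},{"translation":[-0.034,0.024,0],"angular":[0,0,0],"hand":0},{"translation":[-0.034,0.024,0],"angular":[0,0,0],"hand":0},{"translation":[0,0,0],"angular":[0,0,0],"hand":0}]'
```

```text
clock: 0.98
position: [0.1348, 0.5587, 0.2309]
ee_rot: [0.0, 0.669, 0.744, -0.0]
contact_force: [1.5, -0.7, -0.5]
width: 0.0854
gripper_force: 0.0
clock: 1.82
position: [0.3314, 0.287, 0.2313]
ee_rot: [0.003, 0.707, 0.708, -0.0]
contact_force: [0.2, -0.3, 0.3]
width: 0.0857
gripper_force: 0.0
```

```bash
python3 -m handwheel '[{"translation":[-0.034,0.0225,0],"angular":[0,0,0],"hand":0},{"translation":[-0.034,0.0225,0],"angular":[0,0,0],"hand":0},{"translation":[-0.034,0.0225,0],"angular":[0,0,0],"hand":0},{"translation":[-0.034,0.0225,0],"angular":[0,0,0],"hand":0},{"translation":[-0.034,0.0225,0],"angular":[0,0,0],"hand":0},{"translation":[-0.034,0.0225,0],"angular":[0,0,0],"hand":0},{"translation":[-0.034,0.0225,0],"angular":[0,0,0],"hand":0},{"translation":[0,0,0.04],"angular":[0,0,0],"hand":0},{"translation":[0,0,0.04],"angular":[0,0,0],"hand":0},{"translation":[0,0,0.04],"angular":[0,0,0],"hand":0}]'
python3 -m handwheel '[{"translation":[0,0,0.04],"angular":[0,0,0],"hand":0},{"translation":[0,0,0.04],"angular":[0,0,0],"hand":0},{"translation":[0,0,0.008],"angular":[0,0,0],"hand":0},{"translation":[0,0,0],"angular":[0,0,0],"hand":0}]'
python3 - <<'E'
from h import *
s=manip.get_state();print(s["position"],s["ee_rot"])
im=manip.get_image("side")[:,:,::-1]
cv2.imwrite("pics/s1.png",cv2.resize(im[130:300,100:330],None,fx=3.4,fy=3.4,interpolation=cv2.INTER_CUBIC))
E
```

```text
clock: 2.65
position: [0.4879, 0.0557, 0.1103]
ee_rot: [0.001, 0.705, 0.71, 0.001]
contact_force: [0.8, -1.0, -1.2]
width: 0.0854
gripper_force: 0.0
clock: 2.98
position: [0.4846, 0.0567, 0.0209]
ee_rot: [-0.003, 0.704, 0.71, -0.002]
contact_force: [-0.1, -0.0, 0.4]
width: 0.0854
gripper_force: 0.0
[0.48456068 0.05665266 0.02090903] [-0.00271774  0.70377644  0.71041222 -0.00240985]
```

View pics/s1.png

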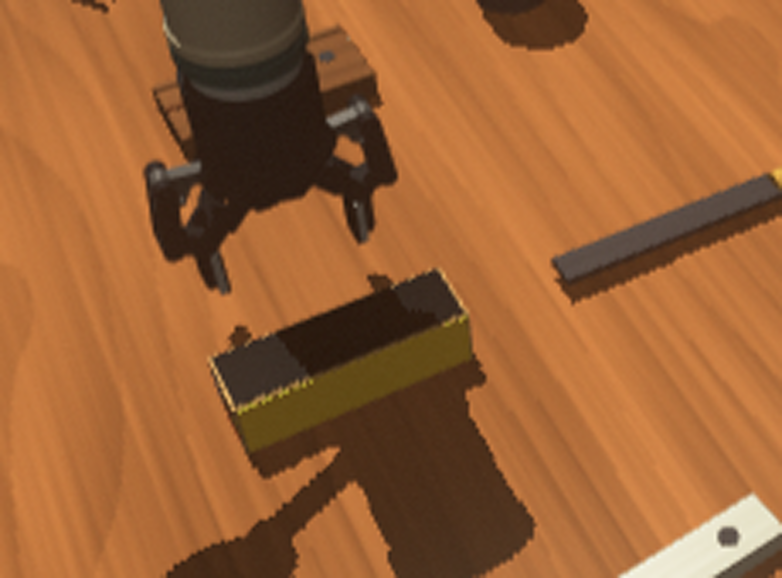

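The fingers straddle lengthwise behind the block, parallel to it, and the path is clear. I'll close in on contact.

```bash
python3 -m handwheel '[{"translation":[-0.02,0.003,0],"angular":[0,0,0],"hand":0},{"translation":[-0.02,0,0],"angular":[0,0,0],"hand":0},{"translation":[-0.006,0,0],"angular":[0,0,0],"hand":0},{"translation":[-0.003,0,0],"angular":[0,0,0],"hand":0},{"translation":[0,0,0],"angular":[0,0,0],"hand":0}]'
```

```text
clock: 3.45
position: [0.4925, 0.0071, 0.0254]
ee_rot: [0.002, 0.704, 0.71, 0.002]
contact_force: [0.6, -0.9, 0.5]
width: 0.0854
gripper_force: 0.0
```

```bash
python3 -m handwheel '[{"translation":[-0.002,0,0.001],"angular":[0,0,0],"hand":0},{"translation":[-0.003,0,-0.003],"angular":[0,0,0],"hand":0},{"translation":[-0.003,0,-0.004],"angular":[0,0,0],"hand":0},{"translation":[-0.0037,0,-0.0035],"angular":[0,0,0],"hand":0},{"translation":[-0.004,0,-0.003],"angular":[0,0,0],"hand":0}]'
```

```text
clock: 3.87
position: [0.4904, -0.0086, 0.0361]
ee_rot: [-0.0, 0.703, 0.711, -0.0]
contact_force: [0.1, -0.3, -0.5]
width: 0.0856
gripper_force: 0.2
```

```bash
python3 - <<'E'
from h import *
im=manip.get_image("side")[:,:,::-1]
cv2.imwrite("pics/s2.png",cv2.resize(im[160:280,130:290],None,fx=4.5,fy=4.5,interpolation=cv2.INTER_CUBIC))
s=manip.get_state();print(s["position"],s["contact_force"])
E
```

```text
[ 0.4908603  -0.0093489   0.03655499] [-0.04929322 -0.05260098  1.08431196]
```

View pics/s2.png

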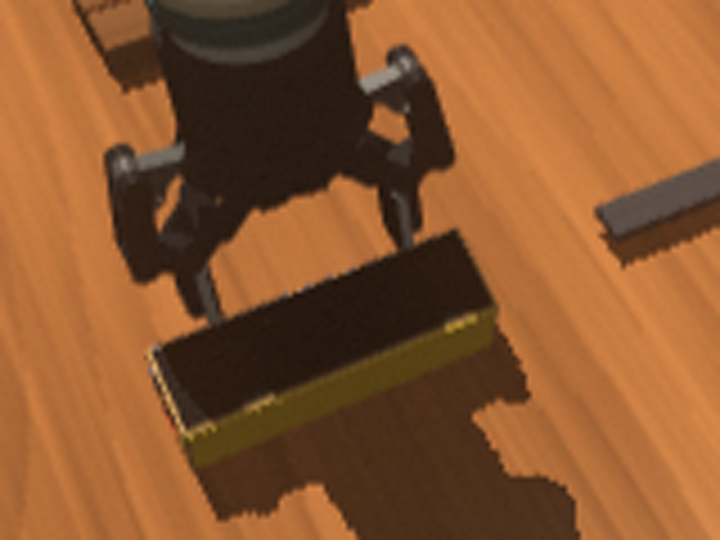

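The block is tilting cleanly: the yellow face at (195–495, 310–465) is foreshortened, and both fingers are on the block. I'll continue the arc.

```bash
python3 -m handwheel '[{"translation":[-0.0044,0,-0.0026],"angular":[0,0,0],"hand":0},{"translation":[-0.0044,0,-0.0021],"angular":[0,0,0],"hand":0},{"translation":[-0.0047,0,-0.0018],"angular":[0,0,0],"hand":0},{"translation":[-0.0047,0,-0.0014],"angular":[0,0,0],"hand":0},{"translation":[-0.005,0,-0.001],"angular":[0,0,0],"hand":0},{"translation":[-0.005,0,-0.0005],"angular":[0,0,0],"hand":0},{"translation":[-0.005,0,0],"angular":[0,0,0],"hand":0},{"translation":[-0.005,0,0],"angular":[0,0,0],"hand":0},{"translation":[-0.004,0,0],"angular":[0,0,0],"hand":0},{"translation":[0,0,-0.005],"angular":[0,0,0],"hand":0}]'
python3 -m handwheel '[{"translation":[0.01,0,-0.02],"angular":[0,0,0],"hand":0},{"translation":[0.03,0,-0.02],"angular":[0,0,0],"hand":0},{"translation":[0.035,0,0],"angular":[0,0,0],"hand":0},{"translation":[0,0,0],"angular":[0,0,0],"hand":0}]'
python3 - <<'E'
from h import *
im=manip.get_image("side")[:,:,::-1]
cv2.imwrite("pics/s3.png",cv2.resize(im[160:320,120:330],None,fx=3.6,fy=3.6,interpolation=cv2.INTER_CUBIC))
cv2.imwrite("pics/t3.png",cv2.resize(manip.get_image("top")[195:315,230:370,::-1],None,fx=5,fy=5,interpolation=cv2.INTER_CUBIC))
s=manip.get_state();print(s["position"],s["contact_force"])
E
```

```text
clock: 4.75
position: [0.4904, -0.0513, 0.0495]
ee_rot: [-0.001, 0.704, 0.71, -0.001]
contact_force: [-0.3, -0.2, -0.1]
width: 0.0855
gripper_force: 0.0
clock: 5.08
position: [0.4906, 0.0288, 0.0916]
ee_rot: [-0.0, 0.703, 0.711, 0.002]
contact_force: [0.6, 0.1, -0.1]
width: 0.0851
gripper_force: 0.0
[0.4901511  0.02536444 0.0904851 ] [ 0.00879293 -0.56625926  0.48012033]
```

View pics/s3.png

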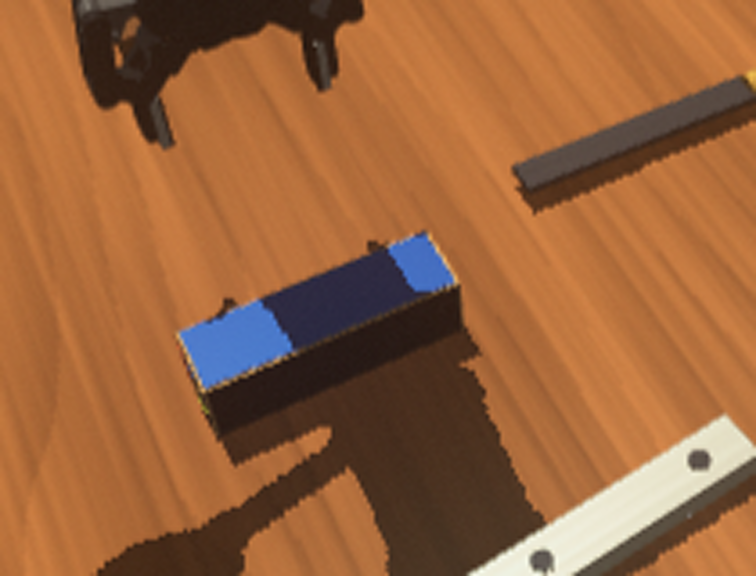

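It rolled cleanly onto the yellow side: blue is up, with top corners at (180,333), (428,233), (458,284), (205,390) in the crop.

```bash
python3 - <<'E'
from h import *
for c in [(180,333),(428,233),(458,284),(205,390)]:
    print(ray("side",(c[0]/3.6+120,c[1]/3.6+160),.046).round(4))
E
```

```text
[ 0.4137 -0.0578  0.046 ]
[ 0.5606 -0.0574  0.046 ]
[ 0.5598 -0.0986  0.046 ]
[ 0.4136 -0.0989  0.046 ]
```

```bash
python3 -m handwheel '[{"translation":[0,0,0.035],"angular":[0,0,0],"hand":0},{"translation":[0,0,0.034],"angular":[0,0,0],"hand":0},{"translation":[-0.02,-0.002,0],"angular":[0,0,0],"hand":0},{"translation":[-0.02,0,0],"angular":[0,0,0],"hand":0},{"translation":[-0.014,0,0],"angular":[0,0,0],"hand":0},{"translation":[-0.006,0,0],"angular":[0,0,0],"hand":0},{"translation":[0,0,0],"angular":[0,0,0],"hand":0},{"translation":[0,0,0],"angular":[0,0,0],"hand":0}]'
```

```text
clock: 5.85
position: [0.4887, -0.0361, 0.0211]
ee_rot: [-0.0, 0.704, 0.71, -0.0]
contact_force: [-0.4, 0.6, 0.2]
width: 0.0855
gripper_force: 0.0
```

```bash
python3 -m handwheel '[{"translation":[-0.003,0,0],"angular":[0,0,0],"hand":0},{"translation":[-0.003,0,0],"angular":[0,0,0],"hand":0},{"translation":[-0.003,0,-0.003],"angular":[0,0,0],"hand":0},{"translation":[-0.003,0,-0.0035],"angular":[0,0,0],"hand":0},{"translation":[-0.0037,0,-0.0035],"angular":[0,0,0],"hand":0},{"translation":[-0.004,0,-0.003],"angular":[0,0,0],"hand":0},{"translation":[-0.0042,0,-0.0028],"angular":[0,0,0],"hand":0}]'
python3 -m handwheel '[{"translation":[-0.0044,0,-0.0024],"angular":[0,0,0],"hand":0},{"translation":[-0.0044,0,-0.0021],"angular":[0,0,0],"hand":0},{"translation":[-0.0047,0,-0.0018],"angular":[0,0,0],"hand":0},{"translation":[-0.0047,0,-0.0014],"angular":[0,0,0],"hand":0},{"translation":[-0.005,0,-0.001],"angular":[0,0,0],"hand":0},{"translation":[-0.005,0,-0.0005],"angular":[0,0,0],"hand":0},{"translation":[-0.005,0,0],"angular":[0,0,0],"hand":0},{"translation":[-0.005,0,0],"angular":[0,0,0],"hand":0},{"translation":[-0.003,0,0],"angular":[0,0,0],"hand":0},{"translation":[0,0,-0.005],"angular":[0,0,0],"hand":0}]'
python3 -m handwheel '[{"translation":[0.01,0,-0.02],"angular":[0,0,0],"hand":0},{"translation":[0.03,0,-0.02],"angular":[0,0,0],"hand":0},{"translation":[0.035,0,0],"angular":[0,0,0],"hand":0},{"translation":[0,0,0],"angular":[0,0,0],"hand":0}]'
python3 - <<'E'
from h import *
im=manip.get_image("side")[:,:,::-1]
cv2.imwrite("pics/s4.png",cv2.resize(im[180:380,120:340],None,fx=3,fy=3,interpolation=cv2.INTER_CUBIC))
s=manip.get_state();print(s["position"],s["contact_force"])
E
```

```text
clock: 6.43
position: [0.4892, -0.0599, 0.0375]
ee_rot: [0.0, 0.704, 0.711, 0.0]
contact_force: [0.3, 1.0, -1.1]
width: 0.0856
gripper_force: 0.2
clock: 7.27
position: [0.4889, -0.1012, 0.0505]
ee_rot: [-0.001, 0.704, 0.71, -0.0]
contact_force: [-0.7, -0.4, -0.3]
width: 0.0859
gripper_force: 0.0
clock: 7.6
position: [0.4887, -0.0212, 0.0926]
ee_rot: [-0.0, 0.703, 0.711, 0.002]
contact_force: [-0.8, 0.3, -0.8]
width: 0.0855
gripper_force: 0.0
[ 0.48859606 -0.02335731  0.09198601] [ 0.13146156 -0.90076483 -0.40451255]
```

View pics/s4.png

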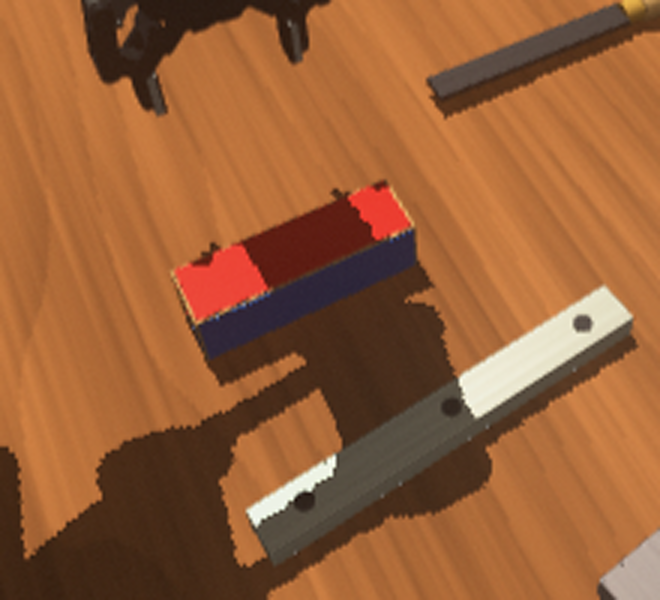

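Red is up; its top corners in the crop are (172,270), (386,182), (414,229), (197,322). Next I'll turn the hand parallel to the stop (yaw 0.108), lower it and approach.

```bash
python3 -m handwheel '[{"translation":[0,0,0.031],"angular":[0,0,-5.7],"hand":0},{"translation":[0,0,0.031],"angular":[0,0,0],"hand":0},{"translation":[0,0,0.02],"angular":[0,0,0],"hand":0},{"translation":[0,0,0.008],"angular":[0,0,0],"hand":0},{"translation":[-0.02,0,0],"angular":[0,0,0],"hand":0},{"translation":[-0.02,0,0],"angular":[0,0,0],"hand":0},{"translation":[-0.01,0,0],"angular":[0,0,0],"hand":0},{"translation":[0,0,0],"angular":[0,0,0],"hand":0}]'
python3 - <<'E'
from h import *
for c in [(172,270),(386,182),(414,229),(197,322)]:
    print(ray("side",(c[0]/3+120,c[1]/3+180),.046).round(4))
for c in [(247,512),(605,286)]:
    print("stop",ray("side",(c[0]/3+120,c[1]/3+180),.022).round(4))
s=manip.get_state();print(s["position"],s["ee_rot"],s["contact_force"])
E
```

```text
clock: 8.32
position: [0.4956, -0.0778, 0.0016]
ee_rot: [0.001, 0.669, 0.744, 0.0]
contact_force: [-0.6, -0.1, -0.4]
width: 0.0856
gripper_force: 0.0
[ 0.413  -0.1028  0.046 ]
[ 0.5605 -0.1039  0.046 ]
[ 0.5599 -0.1465  0.046 ]
[ 0.4141 -0.1453  0.046 ]
stop [ 0.3985 -0.2584  0.022 ]
stop [ 0.6552 -0.2294  0.022 ]
[ 0.49558258 -0.07780641  0.00164389] [1.05790021e-03 6.68628729e-01 7.43595597e-01 3.04001232e-04] [-0.61276524 -0.11465905 -0.41215038]
```

```bash
python3 -m handwheel '[{"translation":[-0.005,0,0],"angular":[0,0,0],"hand":0},{"translation":[-0.005,0,0],"angular":[0,0,0],"hand":0},{"translation":[-0.005,0,0],"angular":[0,0,0],"hand":0},{"translation":[-0.005,0,0],"angular":[0,0,0],"hand":0},{"translation":[-0.005,0,0],"angular":[0,0,0],"hand":0},{"translation":[-0.006,0,0],"angular":[0,0,0],"hand":0},{"translation":[-0.006,0,0],"angular":[0,0,0],"hand":0},{"translation":[-0.006,0,0],"angular":[0,0,0],"hand":0},{"translation":[-0.006,0,0],"angular":[0,0,0],"hand":0},{"translation":[-0.006,0,0],"angular":[0,0,0],"hand":0}]'
python3 -m handwheel '[{"translation":[-0.006,0,0],"angular":[0,0,0],"hand":0},{"translation":[-0.006,0,0],"angular":[0,0,0],"hand":0},{"translation":[-0.006,0,0],"angular":[0,0,0],"hand":0},{"translation":[-0.005,0,0],"angular":[0,0,0],"hand":0},{"translation":[-0.005,0,0],"angular":[0,0,0],"hand":0},{"translation":[-0.003,0,0],"angular":[0,0,0],"hand":0},{"translation":[0,0,0],"angular":[0,0,0],"hand":0}]'
python3 - <<'E'
from h import *
im=manip.get_image("side")[:,:,::-1]
cv2.imwrite("pics/s5.png",cv2.resize(im[210:380,150:350],None,fx=3.5,fy=3.5,interpolation=cv2.INTER_CUBIC))
s=manip.get_state();print(s["position"],s["contact_force"])
E
```

```text
clock: 9.15
position: [0.5004, -0.1305, 0.0013]
ee_rot: [-0.0, 0.668, 0.744, 0.0]
contact_force: [0.1, 3.6, 3.3]
width: 0.0855
gripper_force: 2.2
clock: 9.73
position: [0.5038, -0.162, 0.0012]
ee_rot: [0.0, 0.668, 0.744, -0.0]
contact_force: [-0.5, 2.1, 0.8]
width: 0.0856
gripper_force: 0.9
[ 0.50379233 -0.16193308  0.00106668] [-0.77422882  1.47628564  1.49138477]
```

View pics/s5.png

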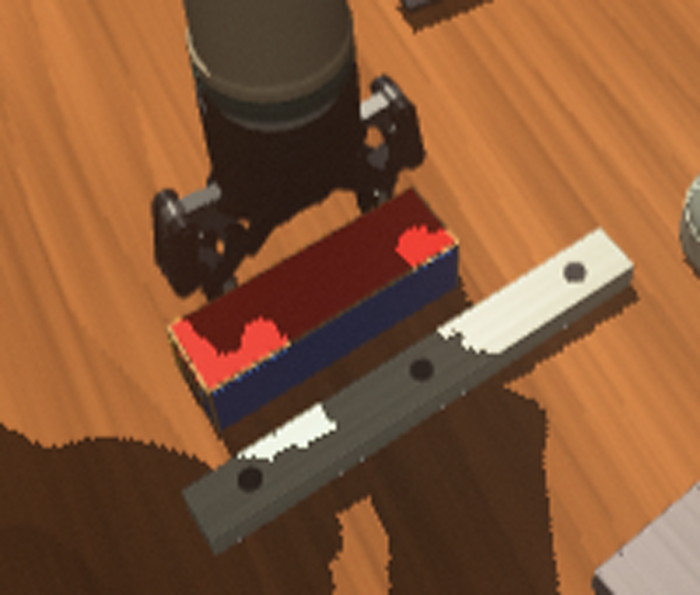

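The block is square to the stop, red up, with a gap of roughly 25 mm. I'll keep pushing and watch the force.

```bash
python3 -m handwheel '[{"translation":[-0.005,0,0],"angular":[0,0,0],"hand":0},{"translation":[-0.005,0,0],"angular":[0,0,0],"hand":0},{"translation":[-0.004,0,0],"angular":[0,0,0],"hand":0},{"translation":[-0.003,0,0],"angular":[0,0,0],"hand":0},{"translation":[-0.002,0,0],"angular":[0,0,0],"hand":0},{"translation":[-0.002,0,0],"angular":[0,0,0],"hand":0},{"translation":[0,0,0],"angular":[0,0,0],"hand":0}]'
python3 -m handwheel '[{"translation":[-0.001,0,0],"angular":[0,0,0],"hand":0},{"translation":[-0.001,0,0],"angular":[0,0,0],"hand":0},{"translation":[-0.001,0,0],"angular":[0,0,0],"hand":0},{"translation":[0,0,0],"angular":[0,0,0],"hand":0}]'
```

```text
clock: 10.37
position: [0.506, -0.1826, 0.0011]
ee_rot: [0.0, 0.668, 0.745, -0.0]
contact_force: [-0.6, -0.1, -0.3]
width: 0.0853
gripper_force: 0.4
clock: 10.7
position: [0.5063, -0.1851, 0.0011]
ee_rot: [0.0, 0.668, 0.745, -0.0]
contact_force: [0.2, 0.6, -0.3]
width: 0.0854
gripper_force: 0.5
```

```bash
python3 -m handwheel '[{"translation":[-0.001,0,0],"angular":[0,0,0],"hand":0},{"translation":[-0.001,0,0],"angular":[0,0,0],"hand":0},{"translation":[-0.001,0,0],"angular":[0,0,0],"hand":0},{"translation":[0,0,0],"angular":[0,0,0],"hand":0}]'
python3 -m handwheel '[{"translation":[-0.001,0,0],"angular":[0,0,0],"hand":0},{"translation":[-0.001,0,0],"angular":[0,0,0],"hand":0},{"translation":[0,0,0],"angular":[0,0,0],"hand":0}]'
```

```text
clock: 11.03
position: [0.5062, -0.1852, 0.0012]
ee_rot: [-0.002, 0.668, 0.745, 0.001]
contact_force: [1.0, 10.2, 3.0]
width: 0.0856
gripper_force: 5.1
clock: 11.28
position: [0.5061, -0.1851, 0.0012]
ee_rot: [-0.003, 0.668, 0.744, 0.002]
contact_force: [2.0, 17.4, 5.8]
width: 0.0855
gripper_force: 8.2
```

Solid contact at 17 N, with the motion stalled against the stop. I'll back off gently, lift clear and check.

```bash
python3 -m handwheel '[{"translation":[0.004,0,0],"angular":[0,0,0],"hand":0},{"translation":[0.005,0,0],"angular":[0,0,0],"hand":0},{"translation":[0.015,0,0],"angular":[0,0,0],"hand":0},{"translation":[0.03,0,0],"angular":[0,0,0],"hand":0},{"translation":[0.035,0,-0.01],"angular":[0,0,0],"hand":0},{"translation":[0.02,0,-0.035],"angular":[0,0,0],"hand":0},{"translation":[0.02,0,-0.035],"angular":[0,0,0],"hand":0},{"translation":[0.02,0,-0.035],"angular":[0,0,0],"hand":0},{"translation":[0,0,0],"angular":[0,0,0],"hand":0}]'
python3 - <<'E'
from h import *
im=manip.get_image("side")[:,:,::-1]
a=cv2.resize(im[225:375,160:350],None,fx=4,fy=4,interpolation=cv2.INTER_CUBIC)
cv2.imwrite("pics/s6.png",a)
cv2.imwrite("pics/t6.png",cv2.resize(manip.get_image("top")[190:315,300:380,::-1],None,fx=4.5,fy=4.5,interpolation=cv2.INTER_CUBIC))
E
```

```text
clock: 12.03
position: [0.4939, -0.0392, 0.1224]
ee_rot: [0.005, 0.667, 0.745, 0.004]
contact_force: [1.0, -1.1, 0.2]
width: 0.0858
gripper_force: 0.0
```

View pics/s6.png

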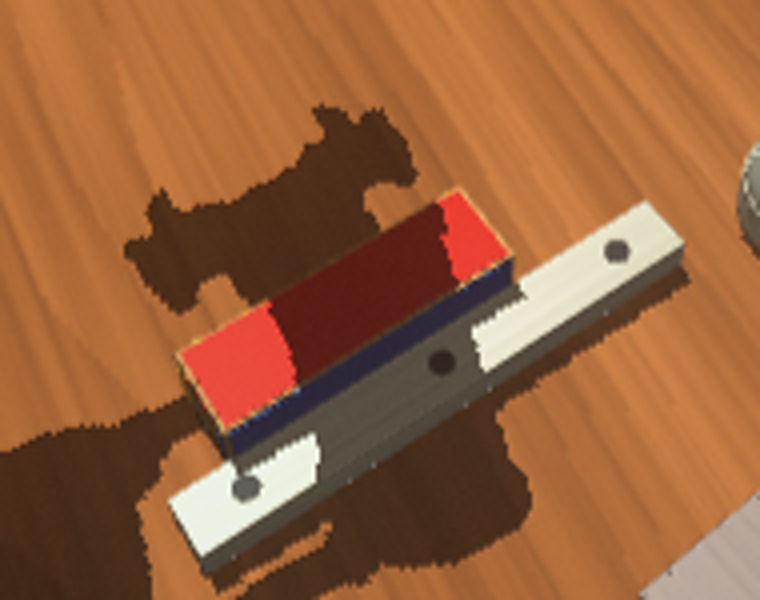

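View pics/t6.png

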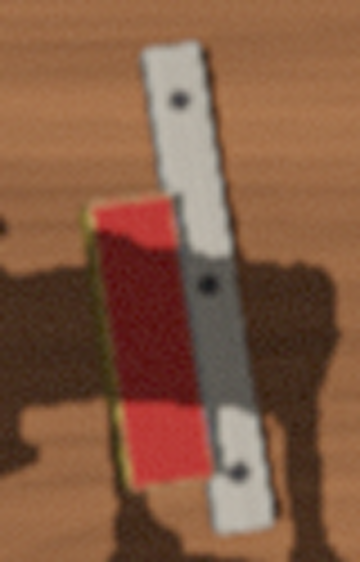

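The block lies flush and parallel along the stop, red face up: the blue strip is even in height from (230,440) to (512,270), and in the top view the block's edge runs along the stop's edge. The hand is clear of everything, so I'm handing in.

```bash
python3 -m handwheel '[{"translation":[0,0,0],"angular":[0,0,0],"hand":0},{"translation":[0,0,0],"angular":[0,0,0],"hand":0}]'; python3 -c "
from rig import manip;print(manip.sign_off())"
```

```text
clock: 12.3
position: [0.4895, -0.0419, 0.1148]
ee_rot: [-0.001, 0.668, 0.744, -0.001]
contact_force: [0.1, 0.2, -0.8]
width: 0.0851
gripper_force: 0.0
the job is handed in; nothing more can be done
None
```

I rolled the block over twice on the bench and pushed it flush against the bench stop, red face up, then backed the gripper clear and handed the job in at 12.3 s; sign-off returned no verdict, and "flush" is judged from the final side and top pictures.

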